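Tuck the file case shut

TASK

Shut the grey file case using only touch: with the fingertips push the one file that stands out of its channel fully home, level with the other two, and fold the raised yellow flap over the files, press it down and push its black rib so that the flap slides and its edge is well tucked beneath the red lip and stays down when you let go. Lift none of the files, and leave the other tools on the bench where they are.

Things in the scene. Friction and masses are not known exactly. Their poses are not given: they have to be found in the camera images.
- case: Grey file case bolted to the bench, fixed. Origin on the bench. x runs from the hinge wall (-70 mm) to the lip, y along the channels (-85 to +85) to their open end, z up; walls 36 mm high. Three channels 24 mm wide, along y at x = -42, -14, +14 mm, floor 6 mm above the bench, open at +y, with a stop at -y. The walls beside the channels end at y = 85 mm.
- cover (a joint): Angle (rad) of the yellow flap. Hinge along the case's y, at case x = -62 mm, 40 mm above the bench. 0 = flat over the files towards the lip, pi/2 = upright; starts 1.7 to 2.0, leaning away from the lip. Below about 1 rad it falls by itself and rests ajar at 0.1 to 0.2 on a black sprung pin 108 mm from the hinge (2.2 N when flat); it lifts again if let go untucked.
- flap (a joint): How far (m) the flap is slid out along its own length, away from the hinge: 0 to 0.004 at the start, 0.016 at its stop (fully tucked). It slides stiffly (1.5 N) and stays where left. Press it flat, then push the hinge side of the black rib towards the lip.
- flap_edge (a point): Middle of the flap's free edge, 122 mm from the hinge when not slid out. The flap is a yellow plate 100 mm wide (along the hinge), 4 mm thick, from 12 to 122 mm from the hinge. Site x points from the hinge to the edge, z out of the face that is on top when shut.
- flap_rib (a point): Foot of the black finger rib on the flap's outer (top) face, on the rib's hinge side, at mid width: 72 mm from the hinge when not slid out, level with the outer face. The rib is 6 mm thick, 70 mm long along the hinge, 8 mm high. Axes as for the flap's edge.
- lip_edge (a point): Middle of the lower edge of the red lip where the flap enters: case x = 66 mm, 45.5 mm above the bench. The lip is 60 mm wide, 6 mm thick, 20 mm deep to its post. The flat flap's top is 42 mm above the bench, 3.5 mm under the lip. Slid fully out, the flap's edge is 10 mm under the lip.
- file_red: File with a flat red handle, 165 mm long along its y: handle 72 x 18 x 16 mm at the +y end, steel blade 93 x 12 x 6 mm. Origin: underside, mid length. It lies loose in one channel of the case (any of the three), 90 g.
- file_red_butt (a point): Centre of the flat end face of the red handle, 8 mm above the file's underside. With the blade against the stop it is at y = 88 mm in the case's frame (3 mm out of the case); one of the three files starts 30 to 45 mm farther out.
- file_orange: File with a flat orange handle, 165 mm long along its y: handle 72 x 18 x 16 mm at the +y end, steel blade 93 x 12 x 6 mm. Origin: underside, mid length. It lies loose in one channel of the case (any of the three), 90 g.
- file_orange_butt (a point): Centre of the flat end face of the orange handle, 8 mm above the file's underside. With the blade against the stop it is at y = 88 mm in the case's frame (3 mm out of the case); one of the three files starts 30 to 45 mm farther out.
- file_green: File with a flat green handle, 165 mm long along its y: handle 72 x 18 x 16 mm at the +y end, steel blade 93 x 12 x 6 mm. Origin: underside, mid length. It lies loose in one channel of the case (any of the three), 90 g.
- file_green_butt (a point): Centre of the flat end face of the green handle, 8 mm above the file's underside. With the blade against the stop it is at y = 88 mm in the case's frame (3 mm out of the case); one of the three files starts 30 to 45 mm farther out.
- opener: Bottle opener, brown wooden handle and steel loop, lies flat, 155 x 44 x 22 mm. Bystander beside the case, on the side (-y) away from the file handles, not to be disturbed. Origin: its underside or middle.
- tape: Red tape measure standing on edge, 62 x 36 x 60 mm. Bystander beyond the lip, not to be disturbed. Origin: its underside or middle.
- driver: Screwdriver lying on the bench. Bystander beyond the lip, not to be disturbed. Origin: its underside or middle.
- wrench: Steel wrench lying on the bench. Bystander, not to be disturbed. Origin: its underside or middle.
- oil_can: Blue can, 60 mm across, 110 mm high. Bystander, not to be disturbed. Origin: its underside or middle.
- jar: Amber jar, 64 mm across, 80 mm high. Bystander, not to be disturbed. Origin: its underside or middle.
Mind the look-alikes: they are no part of the job. What is shaped like the file_red but pink or purple is not meant.

How it is judged:
By the outcome, as a careful person would: the job done as asked, in the order asked, and still so for the second after the job is handed in, with the robot touching nothing.
It also fails if it takes over 54 s, if anything falls off the work surface, if the arm or the gripper's body presses on something with over 40 N, if the wrist force passes 120 N, or if a joint passes its speed limit or range.

ROBOT

A 7-joint arm with a two-finger parallel gripper is mounted at the origin on the work surface. World frame = base frame: x ahead of the robot, y to its left, z up, the work surface at z = 0. Lengths are in mm, angles in rad, forces in N, time in s.
With the tool pointing down it reaches from about 400 to 875 mm from the base axis. Payload 19.3 kg.
Tool frame: the origin (TCP) lies at the very end of the fingers, on their centre line; the grasp point (between the pads) lies 19 mm behind it (grip_point_offset is the z of the grasp point in the tool frame, in mm); z points along the fingers, x is the direction in which the jaws open and shut, and the axes are right-handed (so a half turn about z gives the same grasp; the last joint's range is limited). The gripper opens to 85 mm and grips with 20 to 120 N. Pads are 22 mm wide; open, the fingers measure 114 mm over their backs; the gripper's body (76 mm by 85 mm) begins 54 mm behind the grasp point. The pads swing forward as they close: fully open they stand 13 mm farther back than shut.
Start: joints at [-0.07, 0.521, -0.036, 1.599, 0.021, 1.021, -0.113], TCP at [624.992, -0.025, 231.291] pointing down, gripper open.
Joint ranges: [-2.91, 2.91], [-0.3, 2.13], [-1.5, 1.42], [0.17, 2.43], [-1.26, 4.41], [0.16, 1.93], [-2.52, 2.52]. Speed limits (rad/s): [1.89, 1.89, 2.39, 2.39, 3.01, 3.01, 3.01].

INTERFACE

Orientations are given as a 3x3 rotation matrix whose columns are the frame's x, y, z axes.
In Python, from workcell import movep, movel, goto_joints, open_gripper, clamp, wait, inverse_kinematics, read_state, camera, PlanningError, finish_job, grip_point_offset gives the robot as it stands. Calls block until the motion is done:
- movep(position, orientation): joint-space move of the TCP to a pose.
- movel(position, frame=None, max_speed=150, guard=None): straight line of the TCP; frame=None keeps the orientation; max_speed is the mean speed in mm/s. With guard (N) it stops when the force on the tool has changed by that much, and returns True; else False.
- goto_joints(angles): joint-space move.
- open_gripper() and clamp(): open the fingers fully, or close them until they stop; the grip force is fixed at half the most.
- wait(seconds).
- inverse_kinematics(position, orientation): joint angles nearest the present ones, or None.
- read_state(): the state.
- camera(name): name is "scene" or "side" or "wrist"; returns a dict with "image" (400x640x3 uint8, blue, green, red), "range_z" (400x640 float32, mm along the optical axis (not along the pixel's ray), 0 where there is no reading), "fx", "fy", "cx", "cy" (pixels), "dist_coeffs" ([k1, k2, p1, p2, k3] as OpenCV has them; the pictures are not rectified), "cam_to_world" (4x4, takes a point from camera to world coordinates). Camera axes: x right, y up, looking along -z (the intrinsics and any distortion apply to the point x, -y, -z); pixel columns grow to the right and rows downward; lengths in mm; the calibration is good to about 2 mm. A picture is of the moment at which its call begins.
A pose or a line that the arm cannot do raises PlanningError and nothing moves.
- finish_job(): hands the job in, once; it reports no verdict.
The state is a dict: "time": time; "qpos": joint angles; "qvel": joint speeds; "joint_efforts": joint torques, N m; "eef_pos": TCP position; "tool_rot": TCP orientation; "ft_force": force on the tool from outside, world axes, zero at the start; "torque": the same for the moment, N m; "finger_gap": finger opening in mm.
Only numpy, scipy, OpenCV 4.12 (cv2) and the standard library are available. Lean on these libraries where they do the work, as an engineer would, in place of code of your own. Each camera call takes 0.05 s, during which the arm holds its last target. There are 200 camera calls.

## Working session

There is one attempt and no reset: what is moved stays moved. The work goes in short steps, each a Python script; the robot and the scene stay as the last script left them, time stands still between calls to the robot, and variables do not carry over. Pictures are saved under pics/ and viewed, about 8 in all and at most 12, crops included, and the job is handed in when it is done.

```bash
mkdir -p pics; cat > h.py <<'E'
import numpy as np, cv2
from workcell import *
def cloud(c):
    """world point for each pixel (400x640x3), nan where no depth"""
    K=np.array([[c["fx"],0,c["cx"]],[0,c["fy"],c["cy"]],[0,0,1.]])
    v,u=np.mgrid[0:400,0:640]
    n=cv2.undistortPoints(np.stack([u,v],-1).reshape(-1,1,2).astype(float),K,np.array(c["dist_coeffs"],float)).reshape(400,640,2)
    z=c["range_z"].astype(float); z[z==0]=np.nan
    P=np.stack([n[...,0]*z,-n[...,1]*z,-z],-1)
    T=np.array(c["cam_to_world"]); return P@T[:3,:3].T+T[:3,3]
E
python3 - <<'E'
from h import *
for n in("scene","side"):
    c=camera(n); cv2.imwrite(f"pics/{n}0.png",c["image"]); np.savez(f"pics/{n}0.npz",P=cloud(c),im=c["image"]); print(n,np.round(c["cam_to_world"],2),c["fx"])
s=read_state();print(s["time"],s["finger_gap"],s["tool_rot"])
E
```

```text
scene [[ 7.6000e-01 -4.9000e-01  4.2000e-01  9.4376e+02]
 [ 6.5000e-01  5.7000e-01 -5.0000e-01 -4.9717e+02]
 [ 1.0000e-02  6.6000e-01  7.5000e-01  7.4161e+02]
 [ 0.0000e+00  0.0000e+00  0.0000e+00  1.0000e+00]] 373.1562740513528
side [[ 8.8000e-01  3.5000e-01 -3.3000e-01  1.0902e+02]
 [-4.8000e-01  6.2000e-01 -6.2000e-01 -8.2410e+02]
 [-1.0000e-02  7.0000e-01  7.1000e-01  9.7610e+02]
 [ 0.0000e+00  0.0000e+00  0.0000e+00  1.0000e+00]] 450.49277579340514
0.1 85.2434176571675 [[ 9.99999530e-01 -4.04874916e-05 -9.68503336e-04]
 [-4.05501137e-05 -9.99999997e-01 -6.46391395e-05]
 [-9.68500716e-04  6.46783820e-05 -9.99999529e-01]]
```

View pics/scene0.png

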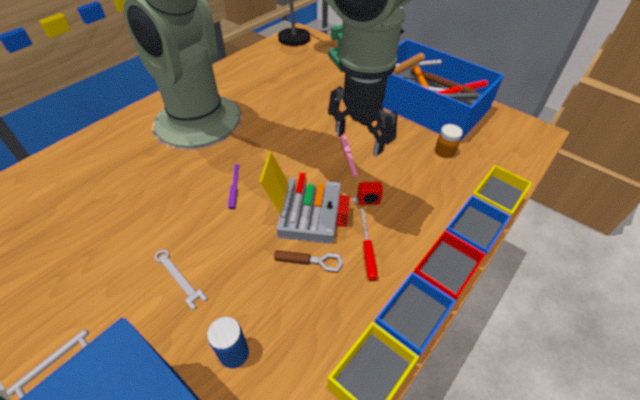

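View pics/side0.png

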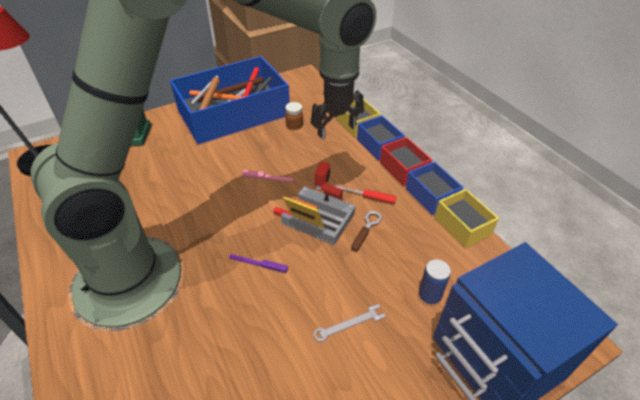

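The case is around (310,210) in scene and (318,213) in side. The red file, in the hinge-side channel, stands out, and the flap is raised. Next I measure it.

```bash
python3 - <<'E'
from h import *
for n,(u0,u1,v0,v1) in {"scene":(240,400,135,260),"side":(255,365,160,250)}.items():
    d=np.load(f"pics/{n}0.npz"); P=d["P"][v0:v1,u0:u1].reshape(-1,3); h=cv2.cvtColor(d["im"],cv2.COLOR_BGR2HSV)[v0:v1,u0:u1].reshape(-1,3).astype(int)
    H,S,V=h.T; z=P[:,2]
    m={"yellow":(H>18)&(H<35)&(S>150)&(z>25),"redlow":((H<5)|(H>174))&(S>170)&(z>8)&(z<35),"redlip":((H<5)|(H>174))&(S>170)&(z>38)&(z<58),"green":(H>40)&(H<85)&(S>100)&(z>8),"orange":(H>5)&(H<16)&(S>180)&(z>15),"grey36":(S<70)&(z>31)&(z<40)}
    for k,q in m.items():
        p=P[q]
        if len(p)<4: print(n,k,len(p)); continue
        e=cv2.minAreaRect(p[:,:2].astype(np.float32))
        print(n,k,len(p),p.mean(0).round(1),"z",np.percentile(p[:,2],[2,50,98]).round(0),"rect",np.round(e[0],1),np.round(e[1],1),round(e[2],1))
a=cv2.resize(cv2.imread("pics/scene0.png")[145:250,250:390],None,fx=4,fy=4,interpolation=cv2.INTER_CUBIC)
cv2.imwrite("pics/crop0.png",a)
E
```

```text
scene yellow 912 [ 474.8 -103.2  111.2] z [ 59. 113. 157.] rect [560.5 -45.5] [247.9 102. ] 31.8
scene redlow 352 [625.4 -17.7  22.1] z [ 9. 23. 33.] rect [603.9  17.8] [148.9 317.2] 79.1
scene redlip 322 [622.   19.   50.9] z [39. 51. 58.] rect [618.8  28.7] [135.2  57.2] 78.7
scene green 156 [508.  -20.1  21. ] z [12. 21. 25.] rect [558.7  30.9] [177.4  66.5] 43.2
scene orange 205 [598.3 -21.6  30.6] z [16. 22. 60.] rect [599.4 -37.5] [227.8 278.3] 30.6
scene grey36 1083 [570.9 -57.4  35.8] z [33. 36. 39.] rect [580.8 -29.1] [228.1 173.4] 32.8
side yellow 382 [ 467.  -109.4  120.5] z [ 64. 128. 158.] rect [ 468.7 -104.4] [ 37.8 101.9] 34.4
side redlow 123 [538.2  18.6  22.4] z [13. 22. 33.] rect [576.6  20.4] [102.5 280.1] 79.8
side redlip 222 [610.2  11.   51.4] z [39. 52. 58.] rect [614.5  29.9] [144.2  51. ] 81.5
side green 0
side orange 24 [523.6  -5.   25.5] z [20. 23. 54.] rect [489.4 -15.9] [98.3 58. ] 17.4
side grey36 838 [555.3 -60.6  36.1] z [32. 36. 40.] rect [539.1 -58.2] [138.9 172.6] 32.5
```

View pics/crop0.png

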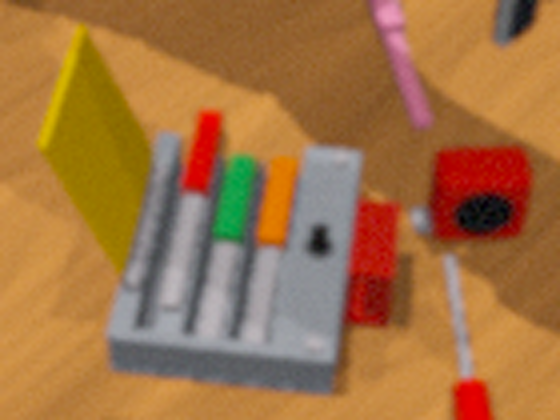

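The crop confirms it: red is in the hinge-side channel and stands out, with green and orange level beside it. I'll close the fingers and take a wrist view from above to get a better case pose.

```bash
python3 - <<'E'
from h import *
a=np.radians(32.5)
R=np.array([[np.cos(a),np.sin(a),0],[np.sin(a),-np.cos(a),0],[0,0,-1]])
clamp()
try: movep([560,-40,330],R)
except PlanningError as e: print(e)
c=camera("wrist"); np.savez("pics/w.npz",P=cloud(c),im=c["image"]); cv2.imwrite("pics/w.png",c["image"])
s=read_state(); print(s["time"],s["eef_pos"],s["finger_gap"],s["qpos"][-1],np.round(c["cam_to_world"],2))
E
```

```text
1.5583 [560.121393   -39.64654315 329.06385537] 0.048089894183699855 0.4737738620323195 [[ 8.4000e-01 -5.1000e-01 -1.6000e-01  5.1998e+02]
 [ 5.3000e-01  8.1000e-01  2.5000e-01  2.1420e+01]
 [ 0.0000e+00 -2.9000e-01  9.6000e-01  4.7196e+02]
 [ 0.0000e+00  0.0000e+00  0.0000e+00  1.0000e+00]]
```

View pics/w.png

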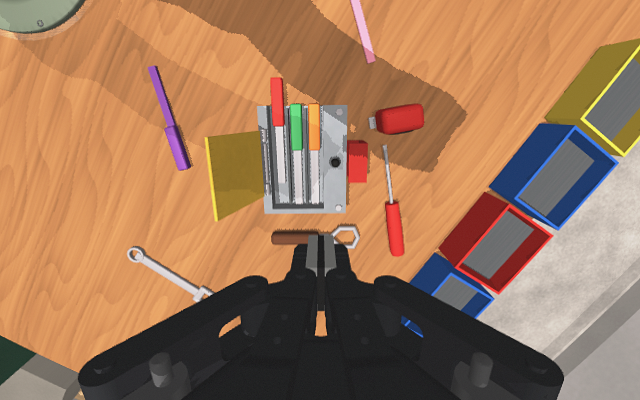

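The wrist view is clear: case body at u 264–348, v 104–213, red butt near (277,79), flap edge at u≈212, lip near (357,160).

```bash
python3 - <<'E'
from h import *
d=np.load("pics/w.npz"); P=d["P"][70:222,200:375]; h=cv2.cvtColor(d["im"],cv2.COLOR_BGR2HSV)[70:222,200:375].astype(int)
u=np.arange(200,375)[None]+0*h[...,0]; v=np.arange(70,222)[:,None]+0*u
H,S,V=h.transpose(2,0,1); z=P[...,2]; red=((H<5)|(H>174))&(S>150)
g=(z>33)&(z<39)&(S<60)&(u>258)&(u<352)
r=cv2.minAreaRect(P[g][:,:2].astype(np.float32)); print("case rect",r)
a=np.radians(r[2]); 
if a>np.radians(60): a-=np.pi/2
X=np.array([np.cos(a),np.sin(a)]);Y=np.array([-np.sin(a),np.cos(a)])
pc=lambda p:np.c_[(p[:,:2]-r[0])@X,(p[:,:2]-r[0])@Y,p[:,2]]
m={"grey":g,"red":red&(u<290)&(v<130),"green":(H>40)&(H<85)&(S>100)&(u>285)&(u<305),"orange":(H>5)&(H<20)&(S>180)&(u>306)&(u<322)&(v>100)&(v<155)&(z>14),"lip":red&(u>345)&(u<372)&(v>138)&(z>45),"yellow":(H>20)&(H<35)&(S>120)&(u<264)&(z>45)}
for k,q in m.items():
    p=pc(P[q]); print(k,len(p),"lo",np.percentile(p,2,0).round(1),"med",np.median(p,0).round(1),"hi",np.percentile(p,98,0).round(1))
p=pc(P[m["yellow"]]); f=np.polyfit(p[:,2],p[:,0],1); print("flap angle",np.pi/2-np.arctan(f[0]),"x at z40",np.polyval(f,40))
E
```

```text
case rect ((538.3997802734375, -56.80433654785156), (133.1007537841797, 169.9936981201172), 32.7158317565918)
grey 3126 lo [-64.1 -83.   34.1] med [42.9  4.4 35.9] hi [65.6 82.5 37.8]
red 577 lo [nan nan nan] med [nan nan nan] hi [nan nan nan]
green 527 lo [nan nan nan] med [nan nan nan] hi [nan nan nan]
orange 140 lo [ 7.8 18.4 19.1] med [22.9 47.3 21.1] hi [24.9 86.9 23.1]
lip 731 lo [ 68.8 -27.   47.3] med [82.4  2.1 51.4] hi [96.  29.7 53. ]
yellow 3472 lo [-101.1  -46.4   55.8] med [-84.7   4.1 116.1] hi [-63.1  48.4 156.2]
flap angle 1.9176540610664674 x at z40 -57.262853527116526
```

Rectangle size, lip, hinge and orange file agree after a shift of about 2 mm in x, so the case origin is ≈(540.2,-55.6) and yaw 32.7°. The flap angle is 1.92. Next I push the red file.

```bash
cat >> h.py <<'E'
a=np.radians(32.7); X=np.array([np.cos(a),np.sin(a),0]);Y=np.array([-np.sin(a),np.cos(a),0]);Z=np.array([0,0,1.])
O=np.array([538.4,-56.8,0])+2.2*X
R=np.c_[X,-Y,-Z]
W=lambda x,y,z:O+x*X+y*Y+z*Z
C=lambda p:np.array([(np.asarray(p)-O)@X,(np.asarray(p)-O)@Y,np.asarray(p)[...,2]]) if np.ndim(p)==1 else np.stack([(p-O)@X,(p-O)@Y,p[...,2]],-1)
def st(t=""):
    s=read_state(); print(t,round(s["time"],2),"case xyz",C(s["eef_pos"]).round(1),"F",np.round([s["ft_force"]@X,s["ft_force"]@Y,s["ft_force"][2]],1))
E
python3 - <<'E'
from h import *
d=np.load("pics/w.npz"); P=C(d["P"].astype(float)); h=cv2.cvtColor(d["im"],cv2.COLOR_BGR2HSV).astype(int)
for n,q in {"red":((h[...,0]<5)|(h[...,0]>174))&(h[...,1]>150),"green":(h[...,0]>40)&(h[...,0]<85)&(h[...,1]>100),"orange":(h[...,0]>5)&(h[...,0]<18)&(h[...,1]>200)}.items():
    q=q&(P[...,2]>17)&(P[...,2]<26)&(abs(P[...,0])<60)&(P[...,1]>0)&(P[...,1]<145); p=P[q]; print(n,len(p),np.percentile(p,[2,50,98],axis=0).round(1).tolist())
st()
movep(W(-42,165,120),R); movel(W(-42,165,10)); st("low")
g=movel(W(-42,93,10),max_speed=35,guard=8); st(f"push {g}")
E
```

```text
red 548 [[-49.8, 57.6, 18.4], [-41.3, 91.6, 21.3], [-33.3, 123.3, 23.0]]
green 522 [[-22.1, 20.0, 19.1], [-13.5, 54.4, 21.5], [-4.9, 85.7, 23.3]]
orange 7 [[5.8, 20.1, 19.0], [5.9, 79.6, 19.9], [6.4, 83.8, 21.4]]
 1.56 case xyz [ 25.3   2.7 329.1] F [ 1.  -0.4 -0.6]
low 3.51 case xyz [-41.6 164.7  10.6] F [ 0.2 -0.2  0.4]
push True 5.16 case xyz [-42.1 100.3   9.8] F [1.1 2.6 2. ]
```

```bash
python3 - <<'E'
from h import *
g=movel(W(-42,95,10),max_speed=15,guard=18); st(f"push {g}")
movel(W(-42,125,10)); movel(W(-42,135,230),max_speed=250)
movep(W(0,120,330),R)
c=camera("wrist"); P=C(cloud(c)); h=cv2.cvtColor(c["image"],cv2.COLOR_BGR2HSV).astype(int)
for n,q in {"red":((h[...,0]<5)|(h[...,0]>174)),"green":(h[...,0]>40)&(h[...,0]<85),"orange":(h[...,0]>5)&(h[...,0]<18)}.items():
    q=q&(h[...,1]>140)&(P[...,2]>17)&(P[...,2]<26)&(abs(P[...,0])<60)&(P[...,1]>0)&(P[...,1]<145); p=P[q]; print(n,len(p),np.percentile(p,[2,50,98],axis=0).round(1).tolist() if len(p) else "")
cv2.imwrite("pics/w2.png",c["image"]); st()
E
```

```text
push True 5.41 case xyz [-42.3 100.3   9.6] F [1.  3.7 2.7]
red 422 [[-50.4, 19.8, 19.4], [-41.9, 54.9, 21.7], [-33.6, 86.7, 23.5]]
green 212 [[-22.1, 21.0, 19.5], [-10.6, 47.5, 21.6], [-5.5, 87.0, 23.5]]
orange 395 [[6.2, 19.9, 19.9], [14.4, 53.4, 21.9], [21.7, 86.9, 23.6]]
 7.33 case xyz [ -0.6 120.2 328.5] F [-0.1  1.1 -0.5]
```

View pics/w2.png

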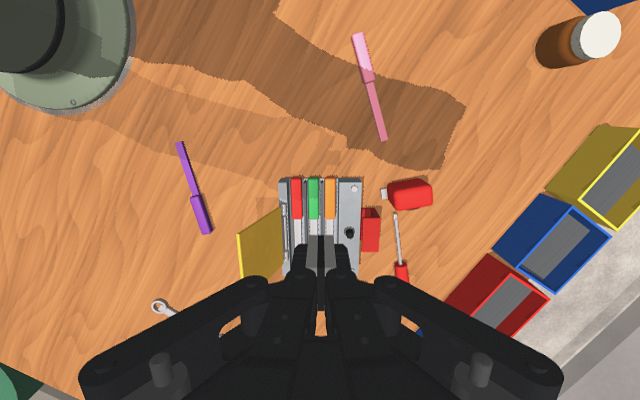

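The red butt at y=86.7 is level with green (87.0) and orange (86.9), and the handles line up at v≈178. Now the flap.

```bash
python3 - <<'E'
from h import *
movep(W(-150,0,240),R); movel(W(-150,0,112)); st("behind")
for x in (-60,-15,15):
    g=movel(W(x,0,112),max_speed=80,guard=15); st(f"x{x} {g}")
    if g: break
wait(0.6)
c=camera("side"); cv2.imwrite("pics/s2.png",cv2.resize(c["image"][140:260,240:400],None,fx=4,fy=4))
E
```

```text
behind 9.18 case xyz [-1.495e+02 -1.000e-01  1.126e+02] F [-1.   0.4 -0.1]
x-60 True 9.74 case xyz [-118.    -0.9  113.2] F [-6.5  0.5 23.8]
```

View pics/s2.png

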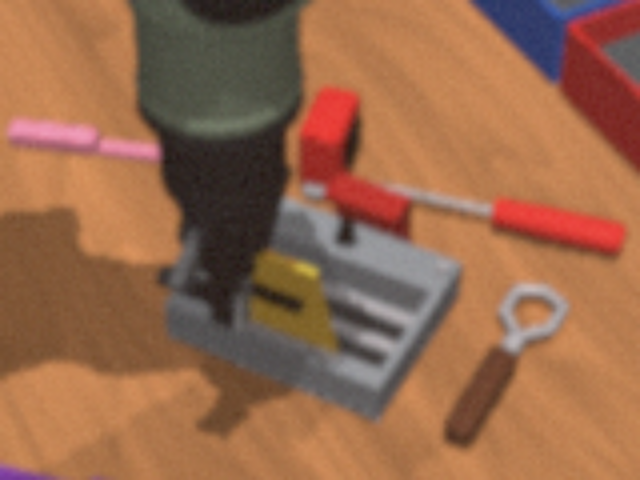

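The fingers touched the flap, but there's 24 N upward. The flap's top edge probably sits under the splayed knuckles. I'll back off, turn the tool 90° so its thin side faces the flap, and work higher.

```bash
cat >> h.py <<'E'
Rq=np.c_[Y,X,-Z]; Rq2=np.c_[-Y,-X,-Z]
E
python3 - <<'E'
from h import *
movel(W(-155,0,113),max_speed=80); st("back")
movel(W(-155,0,180)); 
for r in(Rq,Rq2):
    q=inverse_kinematics(W(-155,0,180),r); print(None if q is None else np.round(q,2))
    if q is not None and abs(q[6])<2.3: break
movep(W(-155,0,180),r); movel(W(-155,0,130)); st("behind")
for x in (-110,-60,-15,15):
    g=movel(W(x,0,130),max_speed=70,guard=10); st(f"x{x} {g}")
    if g: break
wait(0.5); st()
c=camera("side"); cv2.imwrite("pics/s3.png",cv2.resize(c["image"][140:260,240:400],None,fx=4,fy=4))
E
```

```text
back 10.97 case xyz [-154.8   -0.2  113.1] F [-0.6 -1.1 -0.1]
[ 0.61  0.33 -0.5   2.12  0.23  0.75  2.1 ]
behind 13.38 case xyz [-1.548e+02  1.000e-01  1.303e+02] F [ 1.2 -0.1  0.3]
x-110 False 14.17 case xyz [-1.103e+02  1.000e-01  1.299e+02] F [-0.4  1.   1.1]
x-60 False 15.03 case xyz [-60.3   0.  129.9] F [-0.3 -0.1 -0.3]
x-15 False 15.82 case xyz [-15.3   0.  129.9] F [-0.5  0.7  0.4]
x15 False 16.4 case xyz [ 15.    0.2 129.8] F [-0.3 -0.4 -0.3]
 16.9 case xyz [ 14.9  -0.  130. ] F [ 1.   0.2 -0.5]
```

View pics/s3.png

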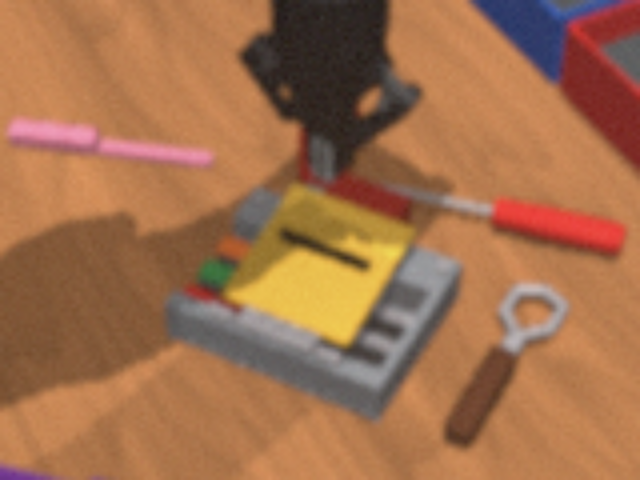

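The flap lies ajar over the files with the rib visible. Now I press and slide it.

```bash
python3 - <<'E'
from h import *
movel(W(-8,0,110)); movel(W(-8,0,62),max_speed=100)
g=movel(W(-8,0,40),max_speed=25,guard=12); st(f"press {g}")
g=movel(W(20,0,C(read_state()["eef_pos"])[2]-0.5),max_speed=15,guard=18); st(f"slide {g}")
c=camera("side"); cv2.imwrite("pics/s4.png",cv2.resize(c["image"][140:260,240:400],None,fx=4,fy=4))
E
```

```text
press True 18.76 case xyz [-7.4 -0.1 40.8] F [-1.9  1.6 14. ]
slide False 20.74 case xyz [16.8 -0.3 39.9] F [-16.1  -0.5  14.5]
```

View pics/s4.png

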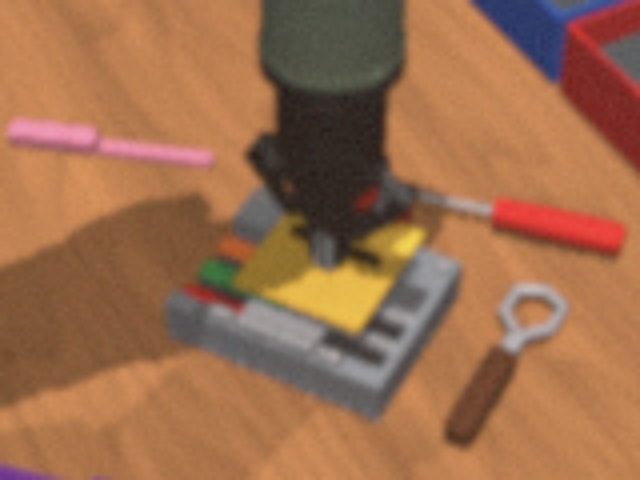

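It's holding 16 N at x=16.8 with target 20, so the flap is at its stop. I'll ease off, lift away and check.

```bash
python3 - <<'E'
from h import *
movel(W(16.0,0,41.5),max_speed=15); st("ease")
movel(W(15.5,0,60),max_speed=40); movel(W(-10,-30,260),max_speed=250); movep(W(25,-60,330),R)
wait(0.5)
for n in("wrist","side"):
    c=camera(n); P=C(cloud(c)); h=cv2.cvtColor(c["image"],cv2.COLOR_BGR2HSV).astype(int)
    y=(h[...,0]>20)&(h[...,0]<35)&(h[...,1]>120)&(abs(P[...,0])<75)&(abs(P[...,1])<60)&(P[...,2]>30)
    p=P[y]; print(n,len(p),np.percentile(p,[2,50,98],axis=0).round(1).tolist(),"slope",np.polyfit(p[:,0],p[:,2],1).round(3))
    b=(h[...,2]<60)&(abs(P[...,0])<60)&(abs(P[...,1])<40)&(P[...,2]>44)&(P[...,2]<56); print("rib",np.percentile(P[b],[2,50,98],axis=0).round(1).tolist() if b.any() else 0)
    for k,q in {"red":((h[...,0]<5)|(h[...,0]>174)),"green":(h[...,0]>40)&(h[...,0]<85),"orange":(h[...,0]>5)&(h[...,0]<18)}.items():
        q=q&(h[...,1]>140)&(P[...,2]>17)&(P[...,2]<26)&(abs(P[...,0])<60)&(P[...,1]>50)&(P[...,1]<145); p=P[q]; print(k,len(p),np.percentile(p,[50,98],axis=0).round(1).tolist() if len(p) else "")
    if n=="wrist": cv2.imwrite("pics/w5.png",c["image"])
st()
E
```

```text
ease 21.22 case xyz [16.1 -0.2 41.6] F [ 1.  -0.9  5.6]
wrist 4635 [[-31.9, -47.3, 41.3], [15.9, 2.7, 43.7], [69.4, 48.4, 46.1]] slope [2.900e-02 4.328e+01]
rib [[26.4, -32.9, 49.9], [29.2, -18.4, 51.8], [30.9, 34.4, 53.5]]
red 313 [[-42.1, 68.6, 21.3], [-33.6, 86.4, 23.3]]
green 74 [[-8.4, 67.9, 20.9], [-4.9, 86.5, 23.6]]
orange 298 [[13.9, 69.8, 21.2], [22.1, 86.3, 23.1]]
side 716 [[-31.7, -47.8, 40.4], [7.3, -3.5, 44.5], [65.9, 44.9, 51.3]] slope [-3.3000e-02  4.7859e+01]
rib [[28.2, 22.2, 52.4], [28.5, 23.6, 52.8], [28.8, 25.0, 53.2]]
red 23 [[-35.8, 71.0, 21.9], [-27.7, 84.8, 25.3]]
green 0 
orange 36 [[12.6, 73.6, 22.0], [22.4, 85.8, 25.3]]
 24.73 case xyz [ 25. -60. 330.] F [-0.9 -0.1  0.1]
```

View pics/w5.png

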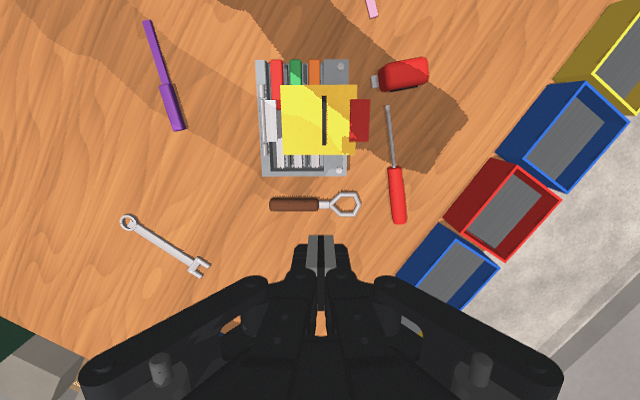

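The flap's edge passes under the red lip (u≈350–358, v 85–155). The rib's hinge side is at x≈26.4 mm, which is full slide. The files are level and the bystanders haven't moved.

```bash
python3 -c "
from h import *
finish_job(); st()"
```

```text
the job is handed in; nothing more can be done
the job is handed in; nothing more can be done
```

The file case is shut and the job is handed in. I pushed the red file home, swept the flap over with the closed fingers, pressed it flat and pushed its rib until it stopped against 16 N. The robot's clock read 24.7 s at my last check, against the 54 s limit.

- **Files:** in the last wrist picture the three butts measure level within about 0.2 mm (y = 86.3 to 86.5 mm). Expected was 88 mm, within the 2 mm calibration.
- **Flap:** the hinge side of the rib was at case x = 26.4 mm (26 mm is fully slid), with the flap's edge under the red lip. With nothing touching it, the flap stayed down at about 0.03 rad, probably its slack under the lip.
- **Bystanders:** the tools in view looked undisturbed in the pictures. I did not measure them, and the oil can and jar were not in the last picture.

**Two things that disagreed:**
- My first push on the flap caught its top edge under the gripper's knuckles, reading 24 N upward on the tool. I backed off, turned the tool 90° and repeated it higher with no trouble.
- The side camera's flap slope (-0.033) disagreed with the wrist camera's (+0.029). The side view is coarse and noisy, so I trusted the wrist view.

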